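Sort two alike alloy cases by weight

TASK

One of the two closed aluminium cases is full of casting ingots, the other nearly used up; they look alike, so judge them by lifting. Lift the left case well clear of the worktop, hold it for a moment, and set it back about where it stood, then lift the right case well clear in the same way. Finally stand the heavier case flat in the deep plastic work tray, beside the plaster model, and the lighter one flat in the shallow steel tray, keeping both cases upright, setting them down without dropping them, and leaving the other things undisturbed.

Things in the scene. Friction and masses are not known exactly. Their poses are not given: they have to be found in the camera images.
- case_left: closed aluminium box 84 mm long (its x), 52 wide (its y), 46 high, latch on its -x end; loose, lid fixed shut. Alike but for the ingots inside (middle, 2 mm of play): by chance one case weighs 0.6 to 0.9 kg in all, the other 0.15 to 0.35. Origin: centre of underside; z up. Grasp across the width. x points roughly away from the robot; it stands to the left (+y) of the other.
- case_right: closed aluminium box 84 mm long (its x), 52 wide (its y), 46 high, latch on its -x end; loose, lid fixed shut. Alike but for the ingots inside (middle, 2 mm of play): by chance one case weighs 0.6 to 0.9 kg in all, the other 0.15 to 0.35. Origin: centre of underside; z up. Grasp across the width. x points roughly away from the robot; it stands to the right (-y) of the other.
- work_tray: deep red plastic tray, fixed; outside 145 mm (its x) by 204 (its y) by 43 high; inner floor 136 by 196, 2 mm above the underside. Origin: centre of underside; z up. Its y points roughly toward the robot; the plaster model stands in its far (-y) half, the near half round y = +45 mm is free. Left or right of the cases by chance.
- steel_tray: shallow stainless tray, fixed; outside 174 mm (its x) by 283 (its y) by 19 high; inner floor 166 by 277, 2 mm above the underside. Origin: centre of underside; z up. Its y points roughly toward the robot; tweezers lie across its far end near y = -105 mm, the rest is free. On the other side from the work tray.
- arch_model: loose plaster model of a dental arch, 57 by 66 mm, 28 mm high, in the far half of the work tray; leave it. Origin: centre of the underside.
- tweezers: loose steel tweezers 128 mm long, 16 mm wide, 9 mm high, lying across the far end of the steel tray; leave them. Origin: centre of the underside.
- tape_roll: loose roll of masking tape, 94 mm across, 25 mm high, lying on the worktop behind the cases; leave it. Origin: centre of the underside.
- wax_pot: loose small round wax pot, 44 mm across, 20 mm high, on the worktop in front of the cases; leave it. Origin: centre of the underside.
Things that resemble listed ones, but are neither listed nor needed, are in the scene too. Leave any red look-alike of the case_right alone.

How it is judged:
On the way, in this order (a step that is already met when the one before it is completed fails the run):
1. the left case is held at least 40 mm above the worktop while the right one stands where it stood (height (world z) of case_left above 0.04 m and distance of case_right from where it was at the start of the episode below 0.02 m), for 0.2 s.
2. the left case is back on the worktop within 60 mm of where it stood (height (world z) of case_left below 0.006 m and distance of case_left from where it was at the start of the episode below 0.06 m and linear speed of case_left below 0.03 m/s and contact force between case_left and the fingers below 0.1 N), for 0.1 s.
3. the right case is held at least 40 mm above the worktop while the left one stands there (height (world z) of case_right above 0.04 m and height (world z) of case_left below 0.006 m and distance of case_left from where it was at the start of the episode below 0.06 m), for 0.2 s.
At the end, for the whole second after the job is handed in: the heavier case (over 5 N on the tray) stands at rest flat on the floor of the deep work tray and the lighter (under 4 N) at rest flat on the floor of the shallow steel tray: underside less than 7 mm above the tray's own, tilt under 0.08 rad, centre within the walls (((x of case_left in the frame of work_tray between -0.066 and 0.066 m and y of case_left in the frame of work_tray between -0.097 and 0.097 m and z of case_left in the frame of work_tray below 0.007 m and angle between each of case_left, case_right's own z axis and vertical below 0.08 rad and linear speed of each of case_left, case_right below 0.03 m/s and contact force between case_left and work_tray above 5 N and x of case_right in the frame of steel_tray between -0.08 and 0.08 m and y of case_right in the frame of steel_tray between -0.136 and 0.136 m and z of case_right in the frame of steel_tray below 0.007 m and contact force between case_right and steel_tray below 4 N) or (x of case_right in the frame of work_tray between -0.066 and 0.066 m and y of case_right in the frame of work_tray between -0.097 and 0.097 m and z of case_right in the frame of work_tray below 0.007 m and angle between each of case_right, case_left's own z axis and vertical below 0.08 rad and linear speed of each of case_right, case_left below 0.03 m/s and contact force between case_right and work_tray above 5 N and x of case_left in the frame of steel_tray between -0.08 and 0.08 m and y of case_left in the frame of steel_tray between -0.136 and 0.136 m and z of case_left in the frame of steel_tray below 0.007 m and contact force between case_left and steel_tray below 4 N))); the robot touches nothing.
It fails at once if a case is dropped (moves faster than 0.5 m/s while the fingers do not hold it) ((contact force between case_left and the fingers below 0.1 N and linear speed of case_left above 0.5 m/s) or (contact force between case_right and the fingers below 0.1 N and linear speed of case_right above 0.5 m/s)).
It fails at once if a case is tipped by more than 0.6 rad (angle between any of case_left, case_right's own z axis and vertical above 0.6 rad).
It fails at once if the plaster model, tweezers, tape roll or wax pot is shifted more than 20 mm (distance of any of arch_model, tweezers, tape_roll, wax_pot from where it was at the start of the episode above 0.02 m).
It also fails if it takes over 72 s, if anything falls off the work surface, if the arm or the gripper's body presses on something with over 40 N, if the wrist force passes 120 N, or if a joint passes its speed limit or range.

ROBOT

A 6-joint arm with a two-finger parallel gripper is mounted at the origin on a cart in front of the work surface, level with it; the furniture and walls round the work are solid. World frame = base frame: x ahead of the robot, y to its left, z up, the work surface at z = 0. Lengths are in m, angles in rad, forces in N, time in s.
With the tool pointing down it reaches from about 0.25 to 0.8 m from the base axis. Payload 3.9 kg.
Tool frame: the origin (TCP) lies where the fingers leave the gripper's body, on its centre line; the fingertips stand 73 mm ahead of it and the grasp point (between the pads) lies 54 mm ahead of it (nose_length is the distance from the TCP to the fingertips, in m); y points along the fingers, x is the direction in which the jaws open and shut, and the axes are right-handed (so a half turn about y gives the same grasp; the last joint's range is limited). The gripper opens to 85 mm and grips with 20 to 120 N. Pads are 22 mm wide; open, the fingers measure 114 mm over their backs; the gripper's body (76 mm by 85 mm) begins 54 mm behind the grasp point. The pads swing forward as they close: fully open they stand 13 mm farther back than shut.
Start: joints at [1.12, 0.26, -0.138, 1.173, 0, 1.571], TCP at [0.229, 0.473, 0.304] pointing down, gripper open.
Joint ranges: [-2.78, 2.78], [-0.83, 1.72], [-1.28, 1.37], [-1.9, 2.12], [-1.57, 1.48], [-3.14, 3.14]. Speed limits (rad/s): [2.57, 2.57, 3.14, 3.14, 3.14, 3.14].

INTERFACE

Orientations are given as a unit quaternion [x, y, z, w].
In Python, from plant import * gives the robot as it stands.
- The arm moves only by the tool carry_out, never from a script. Its argument "commands" is a list of rows, each a list of 6 numbers: the shift along the tool's x, y, z in mm, then the turn, a rotation vector about the tool's x, y, z in degrees. A call has 1 to 5 rows; each row is the pose to reach, as a shift and turn from the pose commanded when the call began, along the tool's axes at that moment; what a row does not reach only later rows make up. A row lasts 1/12 s, in which the tool goes at most 41.7 mm and 7.16 degrees, less where a joint would pass 70% of its speed; a pose out of reach is approached as far as the arm can. A call with a gripper value outside its range is refused whole. "jaw" is the closure, from -1 (fully open) to 1 (shut), so that 0 is half open, set as the call begins (left out, the last holds). The fingers move at their own pace and stop on an object; "grip_force" is the grip in N (left out, the last holds). Time passes only in rows, so rows that repeat a pose let the fingers close. It gives the time, the measured TCP pose, the force and the opening at its end, in the units of the state.
- read_state(): the state, without advancing time (a new reading comes with each control period).
- snapshot(name): name is "side" or "top" or "wrist"; returns a dict with "pixels" (384x512x3 uint8, red, green, blue), "K" (3x3 intrinsics, pixels), "R" (3x3) and "t" (3): a world point X has camera coordinates R X + t; the wrist camera has in their place "T_tool_cam" (4x4, takes a point from camera to tool coordinates, whose origin is the TCP and whose axes are the tool frame's). Camera axes: x right, y down, z forward; pixel columns grow to the right and rows downward; lengths in m; the calibration is good to about 2 mm. A picture is of the moment at which its call begins: read the wrist's pose just before it. There is no depth.
- sign_off(): hands the job in, once; it reports no verdict.
Trained networks look in a picture, given as the dict that the camera call returned (one of the last four; its "shot" number tells which), for a name from the list of things; names that differ only in an ending like _2 or _b are one class to them, and where a whole thing is asked for, a point or a joint stands for the part that bears it (a point fixed in the world has none). Each returns a list of dicts, best first, with "confidence" (0 to 1); they miss things now and then, are a little off and sometimes report something else, mostly with a low value. They report only what shows in the picture. A call takes as long as a camera call. They do not tell look-alikes from the thing itself.
- recognise(picture, query): "rect" ([left, top, right, bottom] in pixels, round what is visible of it).
- mark_of(picture, query): "xy" ([column, row] in pixels: a listed point, or the origin of a listed thing).
The state is a dict: "time": time; "joint_positions": joint angles; "joint_velocities": joint speeds; "joint_torque": joint torques, N m; "tcp_pos": TCP position; "tcp_rot": TCP orientation; "contact_force": force on the tool from outside, world axes, zero at the start; "wrist_torque": the same for the moment, N m; "grip_width": finger opening in m.
Only numpy, scipy, OpenCV 4.12 (cv2) and the standard library are available. Lean on these libraries where they do the work, as an engineer would, in place of code of your own. Each camera call takes 0.05 s, during which the arm holds its last target.

## Working session

There is one attempt and no reset: what is moved stays moved. The work goes in short steps, Python scripts to look and compute and a tool call to move; the robot and the scene stay as the last step left them, time stands still between calls to the robot, and variables do not carry over. Pictures are saved under pics/ and viewed, and the job is handed in when it is done.

Besides the shell and the picture viewer there is one more tool, called after ">>>" in YAML: its name, and indented under it one key for each argument. carry_out: Moves the arm, as the interface text tells. Its arguments: {"type":"object","properties":{"commands":{"type":"array","items":{"type":"array","items":{"type":"number"}}},"jaw":{"type":"number"},"grip_force":{"type":"number"}},"required":["commands"]}

```bash
ls; mkdir -p pics; cat > h.py <<'E'
from plant import *
import numpy as np, cv2
from scipy.spatial.transform import Rotation as Ro
def save(p,n): cv2.imwrite('pics/'+n,cv2.cvtColor(p['pixels'],cv2.COLOR_RGB2BGR))
def cam(p,s=None):
    if 'R' in p: return np.array(p['K']),np.array(p['R']),np.array(p['t'])
    T=np.eye(4);T[:3,:3]=Ro.from_quat(s['tcp_rot']).as_matrix();T[:3,3]=s['tcp_pos']
    W=np.linalg.inv(T@np.array(p['T_tool_cam']));return np.array(p['K']),W[:3,:3],W[:3,3]
def ray(c,xy,z):
    K,R,t=c;d=R.T@np.linalg.inv(K)@np.array([xy[0],xy[1],1.]);o=-R.T@t
    return o+d*(z-o[2])/d[2]
def proj(c,X):
    K,R,t=c;q=K@(R@np.array(X)+t);return q[:2]/q[2]
E
python3 - <<'E'
from h import *
s=read_state();print(s)
NAMES="case_left case_right work_tray steel_tray arch_model tweezers tape_roll wax_pot".split()
for n in ["top","side"]:
    p=snapshot(n);save(p,n+'0.png');c=cam(p)
    print(n,'campos',-c[1].T@c[2])
    for q in NAMES:
        for m in mark_of(p,q)[:3]:print(q,np.round(m['xy'],1),round(m['confidence'],2),np.round(ray(c,m['xy'],0),3))
        if n=='top':
          for m in recognise(p,q)[:3]:print('   rect',np.round(m['rect']),round(m['confidence'],2))
E
```

```text
pics
{'time': 0.0, 'joint_positions': array([ 1.12001583e+00,  2.60654997e-01, -1.39377314e-01,  1.17268634e+00,
       -3.90790996e-05,  1.57083347e+00]), 'joint_velocities': array([-0.00051678, -0.00059363,  0.00091994, -0.0010786 ,  0.00030947,
       -0.0012211 ]), 'joint_torque': array([ 1.52105622e-03, -4.05680108e+01,  2.53921026e+01,  1.87529385e-02,
        2.53592898e-04,  7.12691730e-06]), 'tcp_pos': array([0.22849949, 0.47206654, 0.30307686]), 'tcp_rot': array([ 0.59947629,  0.37503033, -0.3761673 , -0.59873081]), 'contact_force': array([0.26092347, 0.54043544, 0.7391507 ]), 'wrist_torque': array([ 0.01041282,  0.01613794, -0.01394613]), 'grip_width': 0.08519309332717269}
top campos [ 0.38312339 -0.04379618  0.97803527]
case_left [237.1 178.3] 0.88 [0.608 0.02  0.   ]
   rect [220. 155. 248. 195.] 0.61
case_right [296.  206.1] 0.76 [ 0.53  -0.131  0.   ]
   rect [283. 186. 313. 226.] 0.95
   rect [307. 132. 345. 162.] 0.87
work_tray [393.7 195.8] 0.57 [ 0.55  -0.385  0.   ]
   rect [365. 154. 428. 236.] 0.83
steel_tray [126.  205.4] 0.8 [0.544 0.308 0.   ]
   rect [ 88. 1
[... 233 characters left out ...]
72 [ 0.738 -0.053  0.   ]
   rect [246. 114. 282. 148.] 0.87
wax_pot [268.1 249.9] 0.68 [ 0.42  -0.056  0.   ]
   rect [260. 240. 277. 253.] 0.51
side campos [0.93666633 0.61373467 0.95885867]
case_left [259.6 215.8] 0.94 [0.608 0.026 0.   ]
case_right [258.  174.2] 0.88 [ 0.526 -0.133  0.   ]
case_right [209.8 175.4] 0.8 [ 0.677 -0.21   0.   ]
work_tray [219.9 136.6] 0.6 [ 0.56  -0.374  0.   ]
steel_tray [325.6 278.1] 0.96 [0.55  0.303 0.   ]
arch_model [210.3 135. ] 0.58 [ 0.589 -0.4    0.   ]
tweezers [293.4 292.3] 0.49 [0.652 0.295 0.   ]
tape_roll [208.3 214.1] 0.95 [ 0.749 -0.061  0.   ]
wax_pot [293.7 176.1] 0.61 [ 0.422 -0.064  0.   ]
wax_pot [214.5 215.7] 0.59 [ 0.735 -0.045  0.   ]
```

View pics/top0.png

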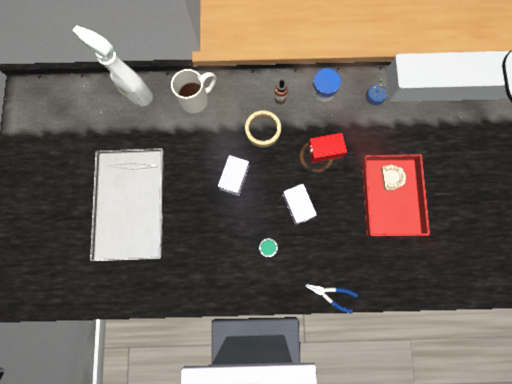

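View pics/side0.png

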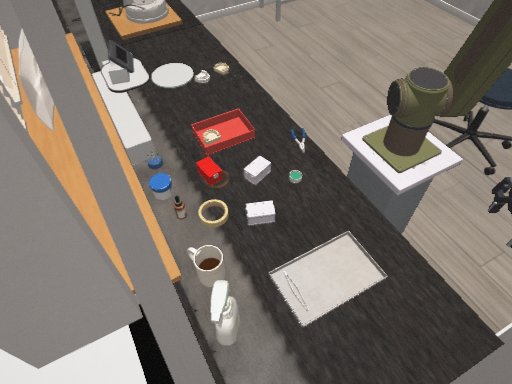

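```bash
python3 - <<'E'
import cv2
a=cv2.imread('pics/top0.png')[110:270,200:350];cv2.imwrite('pics/top0c.png',cv2.resize(a,None,fx=3.7,fy=3.7,interpolation=2))
a=cv2.imread('pics/side0.png')[120:270,190:330];cv2.imwrite('pics/side0c.png',cv2.resize(a,None,fx=3.9,fy=3.9,interpolation=2))
E
```

```text
(no output)
```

View pics/top0c.png

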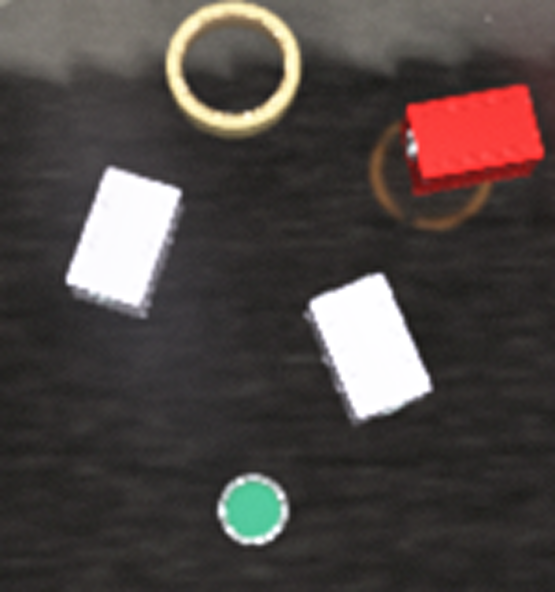

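View pics/side0c.png

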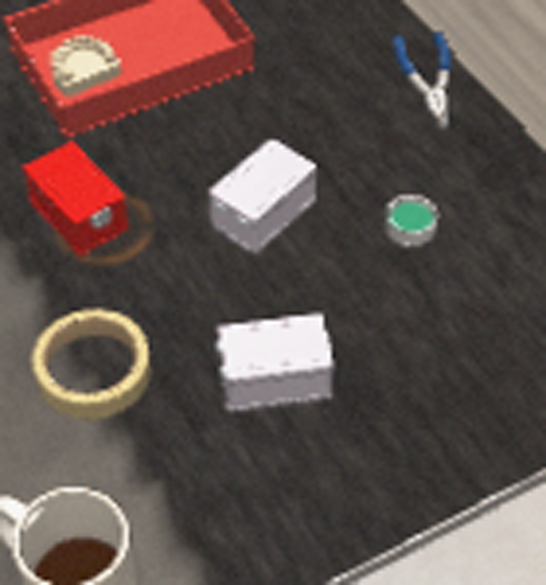

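The top view shows the white cases at about (234,175) and (300,203), the red look-alike at (328,147), the work tray on the right and the steel tray on the left. I'll fit box silhouettes in both views.

```bash
cat > fit.py <<'E'
from h import *
from scipy.optimize import minimize
def box(x,y,yaw,L,W,H,z0=0):
    c,s=np.cos(yaw),np.sin(yaw)
    return [(x+c*a-s*b,y+s*a+c*b,z) for a in(-L/2,L/2) for b in(-W/2,W/2) for z in(z0,z0+H)]
S=8
def hullmask(c,pts,shape,off):
    q=np.array([proj(c,X) for X in pts]);q=(q-off+0.5)*S*16-8
    m=np.zeros((shape[0]*S,shape[1]*S),np.uint8)
    h=cv2.convexHull(q.astype(np.int32));cv2.fillConvexPoly(m,h,255,shift=4)
    return cv2.resize(m,(shape[1],shape[0]),interpolation=cv2.INTER_AREA)/255.
def fit(views,x0,dims,z0=0):
    # views: list of (cam,mask float crop,off)
    def f(v):
        e=0
        for c,m,o in views:
            e+=np.abs(hullmask(c,box(v[0],v[1],v[2],*dims,z0),m.shape,o)-m).sum()/max(m.sum(),1)
        return e
    best=None
    for d in (-.25,0,.25):
        x=np.array(x0)+[0,0,d]
        r=minimize(f,x,method='Nelder-Mead',options=dict(initial_simplex=[x,x+[.015,0,0],x+[0,.015,0],x+[0,0,.15]],maxiter=250,xatol=2e-4,fatol=1e-4))
        if best is None or r.fun<best.fun:best=r
    return best.x,best.fun
def white(p):
    hsv=cv2.cvtColor(p['pixels'],cv2.COLOR_RGB2HSV).astype(int);return (hsv[...,2]>105)&(hsv[...,1]<70)
def red(p):
    hsv=cv2.cvtColor(p['pixels'],cv2.COLOR_RGB2HSV).astype(int);return (hsv[...,2]>90)&(hsv[...,1]>130)&((hsv[...,0]<8)|(hsv[...,0]>172))
def crop(m,r):
    l,t,R,b=r;a=m[t:b,l:R].astype(np.uint8)
    n,lab,st,ce=cv2.connectedComponentsWithStats(a);k=1+np.argmax(st[1:,4]);a=(lab==k).astype(np.uint8)
    cs,_=cv2.findContours(a,cv2.RETR_EXTERNAL,cv2.CHAIN_APPROX_NONE)
    cv2.drawContours(a,cs,-1,1,-1)
    return a.astype(float),np.array([l,t])
E
python3 - <<'E'
from fit import *
t=snapshot('top');s=snapshot('side');ct,cs=cam(t),cam(s)
D=(.084,.052,.046)
for n,x0,rt,rs in [('L',(.60,.02,-.3),(212,148,256,202),(238,194,284,232)),('R',(.54,-.135,.3),(276,178,322,232),(236,148,276,188))]:
    a=(ct,)+crop(white(t),rt);b=(cs,)+crop(white(s),rs);print(a[1].sum(),b[1].sum())
    print(n,'both',fit([a,b],x0,D),'top',fit([a],x0,D),'side',fit([b],x0,D))
a=(ct,)+crop(red(t),(355,145,440,245));b=(cs,)+crop(red(s),(185,105,262,156))
D=(.204,.145,.043)
print('work both',fit([a,b],(.55,-.38,0),D),'top',fit([a],(.55,-.38,0),D))
g=[( 96,150),(162,149),(161,259),(91,260)]
print('steel',[np.round(ray(ct,q,.019),3) for q in g])
for q in[(345,234),(385,272),(305,319),(271,276)]:print(np.round(ray(cs,q,.019),3))
E
```

```text
846.0 620.0
L both (array([ 0.60986313,  0.02810931, -0.34109225]), np.float64(0.13587679043248507)) top (array([ 0.61142769,  0.02765484, -0.34858811]), np.float64(0.04934872294071293)) side (array([ 0.60817571,  0.02830116, -0.34649398]), np.float64(0.04851992409867173))
844.0 518.0
R both (array([ 0.53023969, -0.13627541,  0.35566547]), np.float64(0.16116187476655836)) top (array([ 0.5322747 , -0.13746499,  0.35085192]), np.float64(0.055942756249419204)) side (array([ 0.52857211, -0.13527618,  0.35680327]), np.float64(0.0404194110076463))
work both (array([ 0.54703947, -0.37870506, -0.01638996]), np.float64(0.09347850030235069)) top (array([ 0.54881078, -0.37848353, -0.0132253 ]), np.float64(0.029835760046592892))
steel [array([0.689, 0.386, 0.019]), array([0.687, 0.214, 0.019]), array([0.405, 0.209, 0.019]), array([0.407, 0.381, 0.019])]
[0.422 0.22  0.019]
[0.402 0.374 0.019]
[0.67  0.377 0.019]
[0.687 0.231 0.019]
```

```bash
cat > plan.py <<'E'
from h import *
import sys
def go(x,y,z,yaw,show=True):
    """delta to pose: TCP at x,y,z, tool down, jaw axis along case y for case yaw; nearest of two half turns"""
    s=read_state();R0=Ro.from_quat(s['tcp_rot']);out=[]
    for k in(0,np.pi):
        ty=np.array([0,0,-1.]);tx=np.array([-np.sin(yaw+k),np.cos(yaw+k),0]);tz=np.cross(tx,ty)
        R1=Ro.from_matrix(np.c_[tx,ty,tz]);rv=(R0.inv()*R1).as_rotvec(degrees=True);out.append(rv)
    sh=R0.inv().apply(np.array([x,y,z])-s['tcp_pos'])*1000
    for rv in sorted(out,key=np.linalg.norm):print('shift',np.round(sh,1),'turn',np.round(rv,1))
    print('t',round(s['time'],2),'tcp',np.round(s['tcp_pos'],4),'F',np.round(s['contact_force'],1),'w',round(s['grip_width'],4),'q',np.round(s['joint_positions'],2))
    print('tool axes in world (cols)\n',np.round(R0.as_matrix(),3))
if __name__=='__main__':go(*map(float,sys.argv[1:5]))
E
python3 plan.py .610 .028 .25 -.344
```

```text
shift [-234.    53.9 -536.9] turn [ 0.  -6.1  0. ]
shift [-234.    53.9 -536.9] turn [ -0.  173.9   0. ]
t 1.4 tcp [0.2287 0.4726 0.3039] F [0.4 0.7 0.1] w 0.0854 q [ 1.12  0.26 -0.14  1.17 -0.    1.57]
tool axes in world (cols)
 [[ 0.436  0.    -0.9  ]
 [ 0.9    0.     0.436]
 [ 0.    -1.    -0.   ]]
```

>>> carry_out:
  commands:
    - [-10,2,-23,0,0,0]
    - [-25,6,-58,0,-1,0]
    - [-40,9,-92,0,-1,0]
    - [-55,13,-127,0,-2,0]
    - [-70,16,-161,0,-2,0]
  jaw: -1
  grip_force: 80

```text
time: 1.82
tcp_pos: [0.3439, 0.3381, 0.2878]
tcp_rot: [0.592, 0.387, -0.386, -0.592]
contact_force: [-0.2, 0.0, -0.5]
grip_width: 0.0854
```

>>> carry_out:
  commands:
    - [-15,3,-35,0,0,0]
    - [-30,7,-70,0,-1,0]
    - [-45,10,-105,0,-1,0]
    - [-60,13,-140,0,-2,0]
    - [-75,17,-175,0,-2,0]

```text
time: 2.23
tcp_pos: [0.4741, 0.1985, 0.2711]
tcp_rot: [0.586, 0.397, -0.396, -0.586]
contact_force: [0.8, 0.3, 0.9]
grip_width: 0.0852
```

```bash
python3 plan.py .610 .028 .22 -.344
```

```text
shift [-107.9   51.1 -189.5] turn [ 0.  -2.1  0. ]
shift [-107.9   51.1 -189.5] turn [-1.000e-01  1.779e+02  0.000e+00]
t 2.23 tcp [0.4741 0.1985 0.2711] F [0.8 0.3 0.9] w 0.0852 q [ 0.4   0.26 -0.23  1.08  0.    0.78]
tool axes in world (cols)
 [[ 0.371  0.001 -0.928]
 [ 0.928  0.     0.371]
 [ 0.001 -1.    -0.001]]
```

>>> carry_out:
  commands:
    - [-18,9,-32,0,0,0]
    - [-36,17,-63,0,-1,0]
    - [-54,25,-95,0,-1,0]
    - [-72,34,-126,0,-2,0]
    - [-88,42,-155,0,-2,0]

```text
time: 2.65
tcp_pos: [0.5852, 0.0588, 0.2284]
tcp_rot: [0.579, 0.406, -0.406, -0.579]
contact_force: [-0.5, 0.3, -0.2]
grip_width: 0.0852
```

>>> carry_out:
  commands:
    - [-3,2,-5,0,0,0]
    - [-3,2,-5,0,0,0]
    - [-3,2,-5,0,0,0]
    - [-3,2,-5,0,0,0]

```text
time: 2.98
tcp_pos: [0.587, 0.0572, 0.2272]
tcp_rot: [-0.578, -0.407, 0.407, 0.579]
contact_force: [-0.4, -0.3, -0.1]
grip_width: 0.0856
```

```bash
cat > wr.py <<'E'
from fit import *
import sys
def look(name,x0,half=55,dims=(.084,.052,.046),z0=0):
    s=read_state();p=snapshot('wrist');save(p,name);c=cam(p,s)
    q=np.array([proj(c,X) for X in box(*x0,*dims,z0)]);
    l,t=np.maximum(q.min(0)-25,0).astype(int);r,b=np.minimum(q.max(0)+25,[512,384]).astype(int)
    print('crop',l,t,r,b)
    v=(c,)+crop(white(p),(l,t,r,b));print(v[1].sum(),fit([v],x0,dims,z0))
if __name__=='__main__':look(sys.argv[1],tuple(map(float,sys.argv[2:5])))
E
python3 plan.py .610 .028 .22 -.344;python3 wr.py w1.png .61 .028 -.344
```

```text
shift [-19.7   7.2 -31.5] turn [-0.  -0.1  0. ]
shift [-19.7   7.2 -31.5] turn [-0.000e+00  1.799e+02 -1.000e-01]
t 2.98 tcp [0.587  0.0572 0.2272] F [-0.4 -0.3 -0.1] w 0.0856 q [ 0.1   0.41 -0.12  1.04  0.    0.44]
tool axes in world (cols)
 [[ 0.338 -0.001 -0.941]
 [ 0.941  0.     0.338]
 [ 0.    -1.     0.001]]
crop 171 138 287 295
6733.0 (array([ 0.61190718,  0.02846796, -0.34610862]), np.float64(0.022020309683356484))
```

View pics/w1.png

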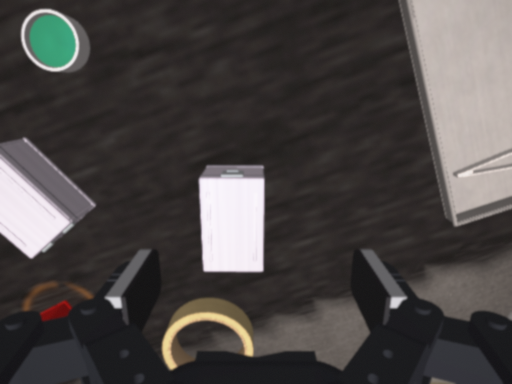

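Wrist fit agrees (0.612, 0.028, −0.346). Now the descent.

>>> carry_out:
  commands:
    - [-10,10,-16,0,0,0]
    - [-20,25,-33,0,0,0]
    - [-20,45,-33,0,0,0]
    - [-20,70,-33,0,0,0]
    - [-20,95,-33,0,0,0]

```text
time: 3.45
tcp_pos: [0.6123, 0.0275, 0.1323]
tcp_rot: [0.579, 0.408, -0.406, -0.578]
contact_force: [0.2, 0.1, -0.3]
grip_width: 0.0853
```

>>> carry_out:
  commands:
    - [0,20,0,0,0,0]
    - [0,37,0,0,0,0]
    - [0,49,0,0,0,0]
    - [0,52,0,0,0,0]
    - [0,52,0,0,0,0]

```text
time: 3.87
tcp_pos: [0.611, 0.0274, 0.0795]
tcp_rot: [-0.578, -0.406, 0.407, 0.579]
contact_force: [0.7, 0.3, 0.5]
grip_width: 0.0854
```

```bash
python3 plan.py .6115 .0284 .08 -.345
```

```text
shift [ 1.1 -0.5 -0.1] turn [-0.1  0.  -0. ]
shift [ 1.1 -0.5 -0.1] turn [-1.0e-01 -1.8e+02  2.0e-01]
t 3.87 tcp [0.611  0.0274 0.0795] F [0.7 0.3 0.5] w 0.0854 q [ 0.04  0.58 -0.26  0.74  0.    0.39]
tool axes in world (cols)
 [[ 0.338 -0.002 -0.941]
 [ 0.941  0.     0.338]
 [-0.001 -1.     0.002]]
```

Close at 80 N.

>>> carry_out:
  commands:
    - [1,0,0,0,0,0]
    - [1,0,0,0,0,0]
    - [1,0,0,0,0,0]
    - [1,0,0,0,0,0]
    - [1,0,0,0,0,0]
  jaw: 1
  grip_force: 80

```text
time: 4.28
tcp_pos: [0.6135, 0.0272, 0.0816]
tcp_rot: [0.579, 0.407, -0.406, -0.578]
contact_force: [-1.3, 0.5, 6.5]
grip_width: 0.0508
```

>>> carry_out:
  commands:
    - [0,0,0,0,0,0]
    - [0,0,0,0,0,0]
    - [0,0,0,0,0,0]
    - [0,0,0,0,0,0]
    - [0,0,0,0,0,0]

```text
time: 4.7
tcp_pos: [0.6136, 0.0273, 0.0816]
tcp_rot: [0.579, 0.407, -0.405, -0.578]
contact_force: [-0.4, -0.3, 6.4]
grip_width: 0.0516
```

>>> carry_out:
  commands:
    - [0,-4,0,0,0,0]
    - [0,-12,0,0,0,0]
    - [0,-24,0,0,0,0]
    - [0,-38,0,0,0,0]
    - [0,-52,0,0,0,0]

```text
time: 5.12
tcp_pos: [0.6116, 0.0271, 0.1321]
tcp_rot: [-0.578, -0.406, 0.407, 0.579]
contact_force: [-0.3, 1.3, -2.7]
grip_width: 0.0509
```

>>> carry_out:
  commands:
    - [0,-12,0,0,0,0]
    - [0,-20,0,0,0,0]
    - [0,-24,0,0,0,0]
    - [0,-24,0,0,0,0]
    - [0,-24,0,0,0,0]

```text
time: 5.53
tcp_pos: [0.6121, 0.0271, 0.1556]
tcp_rot: [-0.579, -0.406, 0.407, 0.579]
contact_force: [-0.4, -0.3, -2.2]
grip_width: 0.0512
```

>>> carry_out:
  commands:
    - [0,0,0,0,0,0]
    - [0,0,0,0,0,0]
    - [0,0,0,0,0,0]
    - [0,0,0,0,0,0]
    - [0,0,0,0,0,0]

```text
time: 5.95
tcp_pos: [0.6122, 0.0272, 0.1555]
tcp_rot: [-0.579, -0.406, 0.407, 0.579]
contact_force: [-0.1, 0.3, -2.8]
grip_width: 0.051
```

```bash
python3 - <<'E'
from h import *
F=[]
for i in range(8):
    s=read_state();F.append(s['contact_force']);p=snapshot('side')
print(np.round(np.mean(F,0),2),np.round(np.std(F,0),2),s['tcp_pos'],s['grip_width'],s['time'],s['wrist_torque'])
save(p,'s1.png');cv2.imwrite('pics/s1c.png',cv2.resize(cv2.cvtColor(p['pixels'],cv2.COLOR_RGB2BGR)[120:270,190:330],None,fx=3.9,fy=3.9))
E
```

```text
[-0.01 -0.17 -2.73] [0.38 0.32 0.49] [0.61240374 0.02719722 0.15593334] 0.050822335007848385 6.3 [-0.05819987 -0.06755956  0.01403789]
```

View pics/s1c.png

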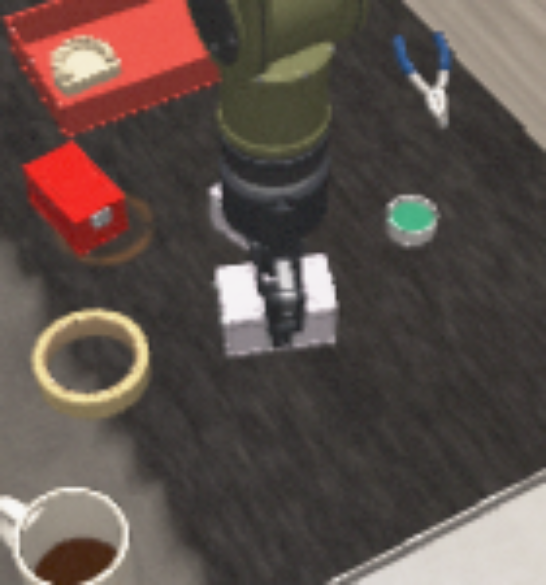

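Left case weighs ≈2.7 N, so it is the light one. The side view shows it level and well clear. Setting it back down.

>>> carry_out:
  commands:
    - [0,8,0,0,0,0]
    - [0,22,0,0,0,0]
    - [0,38,0,0,0,0]
    - [0,52,0,0,0,0]
    - [0,62,0,0,0,0]

```text
time: 6.77
tcp_pos: [0.6115, 0.0271, 0.092]
tcp_rot: [-0.578, -0.406, 0.407, 0.579]
contact_force: [0.2, -0.6, -3.3]
grip_width: 0.0509
```

>>> carry_out:
  commands:
    - [0,5,0,0,0,0]
    - [0,9,0,0,0,0]
    - [0,12,0,0,0,0]
    - [0,12,0,0,0,0]
    - [0,12,0,0,0,0]

```text
time: 7.18
tcp_pos: [0.613, 0.0272, 0.0825]
tcp_rot: [0.579, 0.407, -0.406, -0.578]
contact_force: [0.5, 0.4, -2.3]
grip_width: 0.051
```

>>> carry_out:
  commands:
    - [0,1,0,0,0,0]
    - [0,1.5,0,0,0,0]
    - [0,1.5,0,0,0,0]
    - [0,1.5,0,0,0,0]

```text
time: 7.52
tcp_pos: [0.613, 0.0272, 0.0816]
tcp_rot: [0.579, 0.407, -0.406, -0.578]
contact_force: [-1.8, 1.1, 6.2]
grip_width: 0.0509
```

>>> carry_out:
  commands:
    - [0,0,0,0,0,0]
    - [0,0,0,0,0,0]
    - [0,0,0,0,0,0]
    - [0,0,0,0,0,0]
    - [0,0,0,0,0,0]
  jaw: -1

```text
time: 7.93
tcp_pos: [0.6123, 0.0271, 0.0802]
tcp_rot: [-0.579, -0.406, 0.407, 0.579]
contact_force: [0.2, 0.6, 0.3]
grip_width: 0.0853
```

>>> carry_out:
  commands:
    - [0,-4,0,0,0,0]
    - [0,-14,0,0,0,0]
    - [0,-30,0,0,0,0]
    - [0,-55,0,0,0,0]
    - [0,-85,0,0,0,0]

```text
time: 8.35
tcp_pos: [0.6112, 0.0271, 0.1656]
tcp_rot: [-0.578, -0.406, 0.407, 0.579]
contact_force: [1.2, -0.2, -0.3]
grip_width: 0.0854
```

```bash
python3 plan.py .530 -.136 .22 .354
```

```text
shift [-181.1  -54.2   21.2] turn [ -0.2 -40.1  -0. ]
shift [-181.1  -54.2   21.2] turn [  0.  139.9  -0.2]
t 8.35 tcp [0.6112 0.0271 0.1656] F [ 1.2 -0.2 -0.3] w 0.0854 q [ 0.04  0.49 -0.15  0.93  0.    0.39]
tool axes in world (cols)
 [[ 0.339 -0.003 -0.941]
 [ 0.941 -0.     0.339]
 [-0.001 -1.     0.003]]
```

>>> carry_out:
  commands:
    - [-10,-20,1,0,-4,0]
    - [-35,-35,4,0,-10,0]
    - [-70,-45,8,0,-17,0]
    - [-105,-52,12,0,-24,0]
    - [-140,-54,16,0,-31,0]

```text
time: 8.77
tcp_pos: [0.5501, -0.1002, 0.2222]
tcp_rot: [0.448, 0.549, -0.547, -0.446]
contact_force: [0.5, -0.6, 0.4]
grip_width: 0.0856
```

```bash
python3 plan.py .530 -.136 .22 .354|tail -3
```

```text
[[-0.201  0.004 -0.98 ]
 [ 0.98  -0.001 -0.201]
 [-0.002 -1.    -0.004]]
```

>>> carry_out:
  commands:
    - [-10,0,0,0,-5,0]
    - [-20,0,5,0,-9,0]
    - [-20,0,10,0,-9,0]
    - [-20,0,10,0,-9,0]
    - [-20,0,10,0,-9,0]

```text
time: 9.18
tcp_pos: [0.5436, -0.1202, 0.2198]
tcp_rot: [0.405, 0.58, -0.579, -0.405]
contact_force: [0.2, 0.7, 0.8]
grip_width: 0.0853
```

```bash
python3 wr.py w2.png .53 -.136 .354; python3 plan.py .530 -.136 .08 .354
```

```text
crop 179 82 301 244
7713.0 (array([ 0.5326104 , -0.13523312,  0.35639844]), np.float64(0.020171698914234433))
shift [-10.3 139.7  18.6] turn [ 0.  -0.1  0. ]
shift [-10.3 139.7  18.6] turn [ -0.  179.9   0. ]
t 9.23 tcp [ 0.5439 -0.12    0.2197] F [-0.1 -0.2 -0.1] w 0.0857 q [-0.22  0.36 -0.22  0.99  0.   -0.57]
tool axes in world (cols)
 [[-0.344  0.    -0.939]
 [ 0.939  0.    -0.344]
 [ 0.    -1.    -0.   ]]
```

View pics/w2.png

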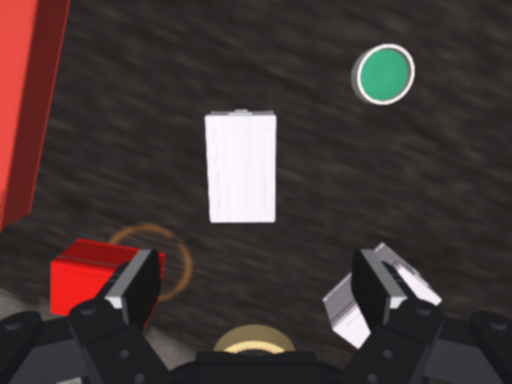

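>>> carry_out:
  commands:
    - [-5,10,8,0,0,0]
    - [-10.5,25,16.5,0,0,0]
    - [-10.5,45,16.5,0,0,0]
    - [-10.5,70,16.5,0,0,0]
    - [-10.5,95,16.5,0,0,0]

```text
time: 9.65
tcp_pos: [0.5328, -0.1355, 0.1241]
tcp_rot: [0.405, 0.58, -0.58, -0.404]
contact_force: [-0.4, -0.0, 0.1]
grip_width: 0.0856
```

>>> carry_out:
  commands:
    - [0,18,0,0,0,0]
    - [0,32,0,0,0,0]
    - [0,40,0,0,0,0]
    - [0,43,0,0,0,0]
    - [0,43,0,0,0,0]

```text
time: 10.07
tcp_pos: [0.532, -0.1356, 0.081]
tcp_rot: [-0.404, -0.58, 0.58, 0.405]
contact_force: [-0.3, -0.0, 0.2]
grip_width: 0.0854
```

```bash
python3 plan.py .532 -.1355 .0815 .355
```

```text
shift [ 0.1 -0.5  0. ] turn [-0.  -0.1  0. ]
shift [ 0.1 -0.5  0. ] turn [-1.000e-01  1.799e+02 -1.000e-01]
t 10.07 tcp [ 0.532  -0.1356  0.081 ] F [-0.3 -0.   0.2] w 0.0854 q [-0.25  0.49 -0.43  0.66  0.   -0.6 ]
tool axes in world (cols)
 [[-0.345 -0.001 -0.938]
 [ 0.938  0.    -0.345]
 [ 0.001 -1.     0.001]]
```

>>> carry_out:
  commands:
    - [0,-1,0,0,0,0]
    - [0,-1,0,0,0,0]
    - [0,-1,0,0,0,0]
    - [0,-1,0,0,0,0]
    - [0,-1,0,0,0,0]
  jaw: 1
  grip_force: 110

```text
time: 10.48
tcp_pos: [0.5331, -0.1362, 0.084]
tcp_rot: [0.406, 0.581, -0.579, -0.404]
contact_force: [-0.7, 2.5, 5.1]
grip_width: 0.0508
```

>>> carry_out:
  commands:
    - [0,0,0,0,0,0]
    - [0,0,0,0,0,0]
    - [0,0,0,0,0,0]
    - [0,0,0,0,0,0]

```text
time: 10.82
tcp_pos: [0.5331, -0.1362, 0.084]
tcp_rot: [0.406, 0.581, -0.579, -0.404]
contact_force: [-0.7, 1.4, 6.6]
grip_width: 0.0507
```

>>> carry_out:
  commands:
    - [0,-4,0,0,0,0]
    - [0,-12,0,0,0,0]
    - [0,-22,0,0,0,0]
    - [0,-36,0,0,0,0]
    - [0,-50,0,0,0,0]

```text
time: 11.23
tcp_pos: [0.5312, -0.1361, 0.1328]
tcp_rot: [-0.404, -0.579, 0.58, 0.405]
contact_force: [0.6, -0.1, -6.8]
grip_width: 0.0504
```

>>> carry_out:
  commands:
    - [0,-14,0,0,0,0]
    - [0,-27,0,0,0,0]
    - [0,-37,0,0,0,0]
    - [0,-40,0,0,0,0]
    - [0,-40,0,0,0,0]

```text
time: 11.65
tcp_pos: [0.5325, -0.1364, 0.1734]
tcp_rot: [0.405, 0.58, -0.58, -0.404]
contact_force: [0.0, -1.0, -6.7]
grip_width: 0.0505
```

>>> carry_out:
  commands:
    - [0,0,0,0,0,0]
    - [0,0,0,0,0,0]
    - [0,0,0,0,0,0]
    - [0,0,0,0,0,0]

```text
time: 11.98
tcp_pos: [0.5315, -0.1361, 0.1716]
tcp_rot: [-0.404, -0.58, 0.58, 0.405]
contact_force: [0.4, -0.4, -6.3]
grip_width: 0.051
```

```bash
python3 - <<'E'
from h import *
F=[]
for i in range(5):
    s=read_state();F.append(s['contact_force']);p=snapshot('side')
print(np.round(np.mean(F,0),2),np.round(np.std(F,0),2),s['tcp_pos'],s['grip_width'],s['time'],s['wrist_torque'])
save(p,'s2.png');cv2.imwrite('pics/s2c.png',cv2.resize(cv2.cvtColor(p['pixels'],cv2.COLOR_RGB2BGR)[110:260,180:330],None,fx=3.9,fy=3.9))
E
python3 plan.py .499 -.378 .17 -.015
```

```text
[ 0.31  0.21 -6.9 ] [0.39 0.53 0.4 ] [ 0.53193822 -0.1361631   0.1721028 ] 0.0504415088879051 12.1833 [ 0.01915811 -0.01600142  0.01133274]
shift [-215.6    2.2  114.3] turn [-0. 21.  0.]
shift [-215.6    2.2  114.3] turn [   0. -159.    0.]
t 12.23 tcp [ 0.532  -0.1362  0.1722] F [ 1.6 -0.5 -6.6] w 0.0505 q [-0.25  0.39 -0.31  0.87 -0.   -0.6 ]
tool axes in world (cols)
 [[-0.345 -0.    -0.939]
 [ 0.939  0.    -0.345]
 [ 0.    -1.     0.   ]]
```

View pics/s2c.png

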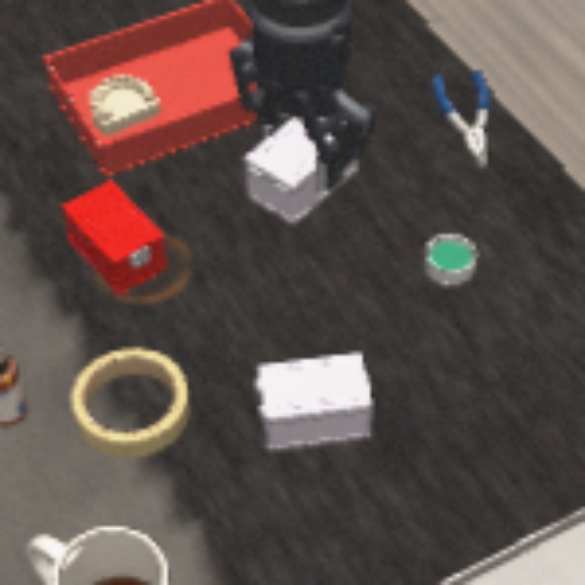

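Right case ≈6.9 N, so it is the heavy one. The picture shows it raised and level, with the left case standing. On to the work tray (goal about (0.501, −0.378)).

>>> carry_out:
  commands:
    - [-6,0,3,0,1,0]
    - [-22,0,12,0,2,0]
    - [-44,0,23,0,4,0]
    - [-68,0,35,0,6,0]
    - [-92,0,48,0,9,0]

```text
time: 12.65
tcp_pos: [0.5187, -0.2404, 0.1725]
tcp_rot: [-0.45, -0.546, 0.546, 0.449]
contact_force: [0.8, -0.1, -6.6]
grip_width: 0.0507
```

```bash
python3 plan.py .501 -.378 .17 -.015
```

```text
shift [-131.7    2.6   43.8] turn [ 0.  11.9 -0. ]
shift [-131.7    2.6   43.8] turn [  -0.  -168.1   -0. ]
t 12.65 tcp [ 0.5187 -0.2404  0.1725] F [ 0.8 -0.1 -6.6] w 0.0507 q [-0.43  0.42 -0.25  0.89 -0.   -0.63]
tool axes in world (cols)
 [[-0.192  0.    -0.981]
 [ 0.981 -0.001 -0.192]
 [-0.001 -1.    -0.   ]]
```

>>> carry_out:
  commands:
    - [-24,0,8,0,3,0]
    - [-48,0,16,0,5,0]
    - [-72,0,24,0,7,0]
    - [-92,0,31,0,9,0]
    - [-106,0,36,0,11,0]

```text
time: 13.07
tcp_pos: [0.5034, -0.3529, 0.1724]
tcp_rot: [0.501, 0.499, -0.5, -0.5]
contact_force: [-0.6, -0.9, -6.2]
grip_width: 0.051
```

>>> carry_out:
  commands:
    - [-10,0,3,0,1,0]
    - [-16,0,4,0,1,0]
    - [-16,0,4,0,1,0]
    - [-16,0,4,0,1,0]
    - [-16,0,4,0,1,0]

```text
time: 13.48
tcp_pos: [0.5, -0.3649, 0.1723]
tcp_rot: [-0.503, -0.497, 0.497, 0.504]
contact_force: [0.3, -0.4, -6.5]
grip_width: 0.0507
```

```bash
python3 plan.py .501 -.378 .086 -.015
python3 - <<'E'
from h import *
s=read_state();p=snapshot('wrist');save(p,'w3.png');c=cam(p,s)
for X in [(.547-.102,-.3785,.043),(.547,-.3785-.0725,.043),(.547,-.3785+.0725,.043)]:print(proj(c,X))
E
```

```text
shift [-13.2  86.3  -1.2] turn [-0.   0.1  0.1]
shift [-13.2  86.3  -1.2] turn [ 1.000e-01 -1.799e+02  0.000e+00]
t 13.48 tcp [ 0.5    -0.3649  0.1723] F [ 0.3 -0.4 -6.5] w 0.0507 q [-0.63  0.5  -0.13  0.95  0.   -0.62]
tool axes in world (cols)
 [[ 0.013 -0.    -1.   ]
 [ 1.     0.001  0.013]
 [ 0.001 -1.     0.   ]]
[230.09677273 125.7740116 ]
[130.60786193 276.74729773]
[340.38400598 274.26931614]
```

View pics/w3.png

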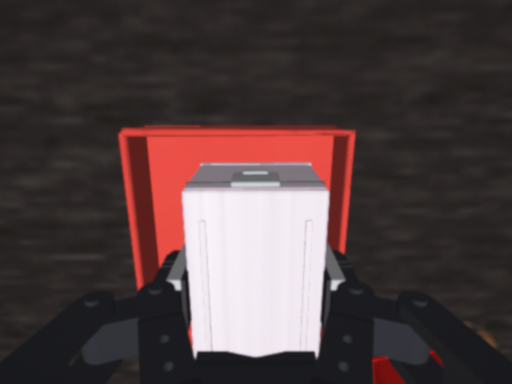

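Tray rims appear where predicted (near rim row ≈128, sides columns ≈122/352), and the case is inside the outline after a 13 mm shift. Lowering.

>>> carry_out:
  commands:
    - [-6,0,0,0,0,0]
    - [-13,6,-1,0,0,0]
    - [-13,18,-1,0,0,0]
    - [-13,34,-1,0,0,0]
    - [-13,50,-1,0,0,0]

```text
time: 13.95
tcp_pos: [0.5014, -0.38, 0.1221]
tcp_rot: [0.504, 0.496, -0.496, -0.503]
contact_force: [-0.7, 0.1, -7.4]
grip_width: 0.0504
```

>>> carry_out:
  commands:
    - [0,12,0,0,0,0]
    - [0,20,0,0,0,0]
    - [0,27,0,0,0,0]
    - [0,31,0,0,0,0]
    - [0,33,0,0,0,0]

```text
time: 14.37
tcp_pos: [0.5008, -0.3792, 0.089]
tcp_rot: [-0.504, -0.496, 0.496, 0.504]
contact_force: [0.5, -0.1, -6.9]
grip_width: 0.0507
```

>>> carry_out:
  commands:
    - [0,1,0,0,0,0]
    - [0,2,0,0,0,0]
    - [0,2,0,0,0,0]
    - [0,2,0,0,0,0]

```text
time: 14.7
tcp_pos: [0.5011, -0.3793, 0.088]
tcp_rot: [0.504, 0.496, -0.496, -0.503]
contact_force: [0.1, -0.1, -6.5]
grip_width: 0.0507
```

>>> carry_out:
  commands:
    - [0,0.5,0,0,0,0]
    - [0,1,0,0,0,0]
    - [0,1.5,0,0,0,0]
    - [0,1.5,0,0,0,0]

```text
time: 15.03
tcp_pos: [0.5009, -0.3792, 0.0861]
tcp_rot: [0.504, 0.496, -0.496, -0.503]
contact_force: [0.4, 0.2, -5.3]
grip_width: 0.0507
```

>>> carry_out:
  commands:
    - [0,0.5,0,0,0,0]
    - [0,1,0,0,0,0]
    - [0,1,0,0,0,0]
    - [0,1,0,0,0,0]

```text
time: 15.37
tcp_pos: [0.5008, -0.3791, 0.086]
tcp_rot: [0.504, 0.496, -0.496, -0.503]
contact_force: [-3.5, 1.7, 6.0]
grip_width: 0.0509
```

Contact with the floor; release and rise.

>>> carry_out:
  commands:
    - [0,0,0,0,0,0]
    - [0,0,0,0,0,0]
    - [0,0,0,0,0,0]
    - [0,0,0,0,0,0]
    - [0,0,0,0,0,0]
  jaw: -1

```text
time: 15.78
tcp_pos: [0.5011, -0.3793, 0.0849]
tcp_rot: [0.504, 0.496, -0.496, -0.503]
contact_force: [-0.0, -0.9, 0.3]
grip_width: 0.0851
```

>>> carry_out:
  commands:
    - [0,-4,0,0,0,0]
    - [0,-12,0,0,0,0]
    - [0,-28,0,0,0,0]
    - [0,-52,0,0,0,0]
    - [0,-85,0,0,0,0]

```text
time: 16.2
tcp_pos: [0.4995, -0.3781, 0.1692]
tcp_rot: [-0.502, -0.496, 0.497, 0.505]
contact_force: [1.0, 0.2, -0.6]
grip_width: 0.0855
```

>>> carry_out:
  commands:
    - [0,-20,0,0,0,0]
    - [0,-40,0,0,0,0]
    - [0,-50,0,0,0,0]
    - [0,-50,0,0,0,0]

```text
time: 16.53
tcp_pos: [0.5021, -0.3801, 0.2234]
tcp_rot: [0.506, 0.497, -0.496, -0.501]
contact_force: [0.5, -0.4, -0.4]
grip_width: 0.0854
```

```bash
python3 - <<'E'
from fit import *
s=read_state();p=snapshot('wrist');save(p,'w4.png')
t=snapshot('side');save(t,'s4.png');cv2.imwrite('pics/s4c.png',cv2.resize(cv2.cvtColor(t['pixels'],cv2.COLOR_RGB2BGR)[90:260,170:320],None,fx=3.5,fy=3.5))
b=(cam(t),)+crop(white(t),(238,194,284,232));print(fit([b],(.61,.028,-.34),(.084,.052,.046)))
E
python3 plan.py .6115 .028 .22 -.345
```

```text
(array([ 0.60779373,  0.02861814, -0.35304609]), np.float64(0.05573188887833001))
shift [ 4.086e+02 -3.000e-01 -1.049e+02] turn [ 0.  18.9 -0. ]
shift [ 4.086e+02 -3.000e-01 -1.049e+02] turn [  -0.  -161.1   -0. ]
t 16.63 tcp [ 0.5007 -0.3791  0.2198] F [ 0.  -0.8 -0.5] w 0.0854 q [-0.65  0.48 -0.03  1.07  0.   -0.63]
tool axes in world (cols)
 [[ 0.015  0.    -1.   ]
 [ 1.    -0.     0.015]
 [-0.    -1.    -0.   ]]
```

View pics/w4.png

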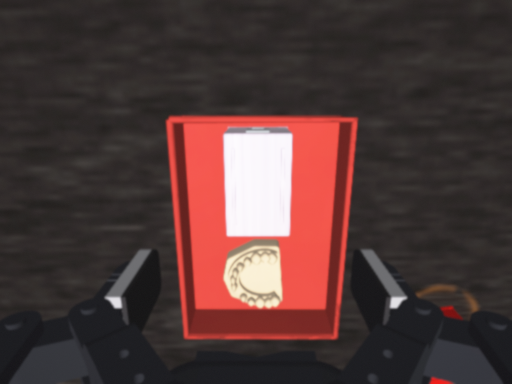

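View pics/s4c.png

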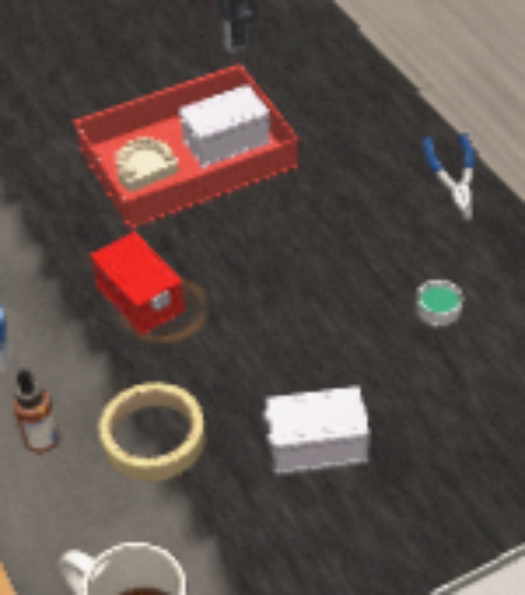

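The heavy case stands flat in the work tray, clear of the model, and the left case is where it was. Returning to it.

>>> carry_out:
  commands:
    - [20,0,-5,0,1,0]
    - [55,0,-14,0,3,0]
    - [93,0,-24,0,5,0]
    - [131,0,-34,0,7,0]
    - [168,0,-43,0,8,0]

```text
time: 17.05
tcp_pos: [0.5453, -0.2098, 0.2177]
tcp_rot: [-0.536, -0.459, 0.46, 0.539]
contact_force: [0.9, -0.0, 0.2]
grip_width: 0.0855
```

>>> carry_out:
  commands:
    - [38,0,-16,0,2,0]
    - [76,0,-30,0,4,0]
    - [112,0,-45,0,6,0]
    - [146,0,-60,0,8,0]
    - [176,0,-72,0,10,0]

```text
time: 17.47
tcp_pos: [0.6445, -0.0464, 0.2176]
tcp_rot: [-0.574, -0.411, 0.412, 0.576]
contact_force: [0.6, 0.1, 0.0]
grip_width: 0.0856
```

>>> carry_out:
  commands:
    - [12,0,-5,0,1,0]
    - [18,0,-8,0,1,0]
    - [18,0,-8,0,1,0]
    - [18,0,-8,0,1,0]
    - [18,0,-8,0,1,0]

```text
time: 17.88
tcp_pos: [0.6567, -0.0356, 0.2191]
tcp_rot: [-0.579, -0.405, 0.407, 0.579]
contact_force: [0.5, -0.1, -0.6]
grip_width: 0.0856
```

```bash
python3 wr.py w5.png .61 .028 -.344;python3 plan.py .6115 .028 .083 -.345
```

```text
crop 250 16 382 187
9319.0 (array([ 0.61183518,  0.02859012, -0.34657374]), np.float64(0.01994786110602627))
shift [ 44.6 136.5  64.1] turn [-0.1 -0.2 -0. ]
shift [ 44.6 136.5  64.1] turn [ 1.000e-01  1.798e+02 -1.000e-01]
t 17.93 tcp [ 0.6568 -0.0358  0.2195] F [ 0.7 -0.9  0.3] w 0.0855 q [-0.05  0.53  0.06  1.11 -0.    0.29]
tool axes in world (cols)
 [[ 0.341 -0.001 -0.94 ]
 [ 0.94  -0.     0.341]
 [-0.001 -1.     0.001]]
```

>>> carry_out:
  commands:
    - [12,0,17,0,0,0]
    - [30,0,43,0,0,0]
    - [42,10,60,0,0,0]
    - [45,28,64,0,0,0]
    - [45,50,64,0,0,0]

```text
time: 18.35
tcp_pos: [0.6122, 0.0298, 0.1714]
tcp_rot: [0.579, 0.407, -0.406, -0.578]
contact_force: [1.4, 0.4, 1.1]
grip_width: 0.0849
```

>>> carry_out:
  commands:
    - [0,24,0,0,0,0]
    - [0,46,0,0,0,0]
    - [0,65,0,0,0,0]
    - [0,78,0,0,0,0]
    - [0,83,0,0,0,0]

```text
time: 18.77
tcp_pos: [0.6108, 0.0283, 0.0848]
tcp_rot: [-0.578, -0.405, 0.407, 0.58]
contact_force: [-0.8, -0.0, -0.7]
grip_width: 0.0855
```

>>> carry_out:
  commands:
    - [0,2,0,0,0,0]
    - [0,2,0,0,0,0]
    - [0,2,0,0,0,0]

```text
time: 19.02
tcp_pos: [0.6135, 0.0292, 0.086]
tcp_rot: [0.579, 0.407, -0.406, -0.578]
contact_force: [0.1, 0.2, -0.3]
grip_width: 0.0854
```

```bash
python3 plan.py .6118 .0285 .083 -.346
```

```text
shift [-1.2  3.   1.4] turn [ 0.1 -0.   0. ]
shift [-1.2  3.   1.4] turn [-1.0e-01  1.8e+02  2.0e-01]
t 19.02 tcp [0.6135 0.0292 0.086 ] F [ 0.1  0.2 -0.3] w 0.0854 q [ 0.05  0.57 -0.25  0.75 -0.    0.39]
tool axes in world (cols)
 [[ 0.34   0.002 -0.94 ]
 [ 0.94   0.     0.34 ]
 [ 0.001 -1.    -0.002]]
```

>>> carry_out:
  commands:
    - [0,1,0,0,0,0]
    - [0,1,0,0,0,0]
    - [0,1,0,0,0,0]
    - [0,1,0,0,0,0]
    - [0,1,0,0,0,0]
  jaw: 1
  grip_force: 80

```text
time: 19.43
tcp_pos: [0.6136, 0.0295, 0.085]
tcp_rot: [0.579, 0.407, -0.406, -0.578]
contact_force: [-0.3, -1.4, 6.4]
grip_width: 0.0511
```

>>> carry_out:
  commands:
    - [0,0,0,0,0,0]
    - [0,0,0,0,0,0]
    - [0,0,0,0,0,0]
    - [0,0,0,0,0,0]

```text
time: 19.77
tcp_pos: [0.6135, 0.0295, 0.085]
tcp_rot: [0.579, 0.407, -0.406, -0.578]
contact_force: [-0.7, 0.4, 6.9]
grip_width: 0.0508
```

>>> carry_out:
  commands:
    - [0,-4,0,0,0,0]
    - [0,-12,0,0,0,0]
    - [0,-24,0,0,0,0]
    - [0,-40,0,0,0,0]
    - [0,-58,0,0,0,0]

```text
time: 20.18
tcp_pos: [0.6116, 0.0298, 0.1415]
tcp_rot: [-0.578, -0.406, 0.407, 0.579]
contact_force: [0.0, -0.4, -2.6]
grip_width: 0.0509
```

>>> carry_out:
  commands:
    - [0,-12,0,0,0,0]
    - [0,-18,0,0,0,0]
    - [0,-18,0,0,0,0]

```text
time: 20.43
tcp_pos: [0.6136, 0.0298, 0.1614]
tcp_rot: [0.579, 0.407, -0.406, -0.578]
contact_force: [0.9, 0.2, -3.2]
grip_width: 0.0513
```

```bash
python3 plan.py .50 .298 .16 .015
```

```text
shift [213.8   1.3 197.8] turn [  0.1 -20.7   0. ]
shift [213.8   1.3 197.8] turn [-1.000e-01  1.593e+02  2.000e-01]
t 20.43 tcp [0.6136 0.0298 0.1614] F [ 0.9  0.2 -3.2] w 0.0513 q [ 0.05  0.5  -0.16  0.91  0.    0.39]
tool axes in world (cols)
 [[ 0.339  0.003 -0.941]
 [ 0.941  0.     0.339]
 [ 0.001 -1.    -0.002]]
```

>>> carry_out:
  commands:
    - [8,0,7,0,-1,0]
    - [26,0,24,0,-3,0]
    - [48,0,44,0,-5,0]
    - [70,0,65,0,-7,0]
    - [92,0,85,0,-9,0]

```text
time: 20.85
tcp_pos: [0.5618, 0.1463, 0.1583]
tcp_rot: [-0.544, -0.45, 0.452, 0.545]
contact_force: [1.3, -0.2, -2.3]
grip_width: 0.0512
```

>>> carry_out:
  commands:
    - [26,0,17,0,-2,0]
    - [52,0,34,0,-5,0]
    - [78,0,50,0,-7,0]
    - [96,0,62,0,-9,0]
    - [108,0,69,0,-11,0]

```text
time: 21.27
tcp_pos: [0.5139, 0.2663, 0.1585]
tcp_rot: [-0.497, -0.501, 0.503, 0.499]
contact_force: [0.3, -1.1, -2.7]
grip_width: 0.0509
```

>>> carry_out:
  commands:
    - [5,0,3,0,-1,0]
    - [5,0,3,0,-1,0]
    - [5,0,3,0,-1,0]
    - [5,0,3,0,-1,0]

```text
time: 21.6
tcp_pos: [0.5138, 0.2679, 0.1596]
tcp_rot: [-0.495, -0.504, 0.505, 0.495]
contact_force: [0.4, -0.5, -3.1]
grip_width: 0.0507
```

```bash
python3 plan.py .50 .298 .09 .015
python3 - <<'E'
from h import *
p=snapshot('side');save(p,'s6.png')
p=snapshot('wrist');save(p,'w6.png')
E
```

```text
shift [30.4 69.6 13.3] turn [-0.   0.2 -0.1]
shift [30.4 69.6 13.3] turn [-1.000e-01 -1.798e+02  0.000e+00]
t 21.6 tcp [0.5138 0.2679 0.1596] F [ 0.4 -0.5 -3.1] w 0.0507 q [ 0.48  0.45 -0.25  0.87 -0.    0.46]
tool axes in world (cols)
 [[-0.019 -0.    -1.   ]
 [ 1.    -0.001 -0.019]
 [-0.001 -1.     0.   ]]
```

View pics/w6.png

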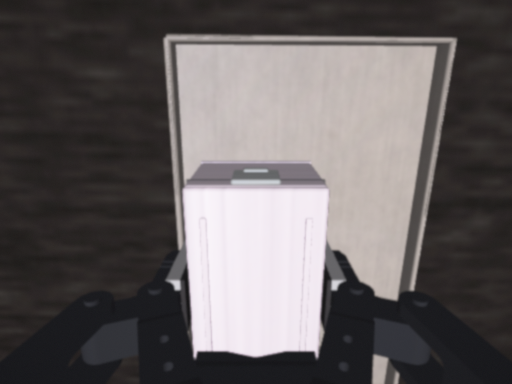

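View pics/s6.png

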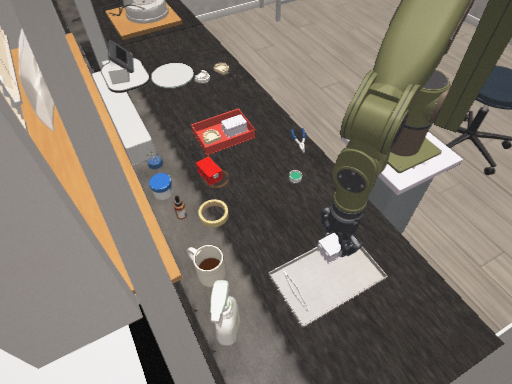

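The case is near the tray's right rim (column ≈180) as computed, and a 30 mm shift centres it. Lowering.

>>> carry_out:
  commands:
    - [6,0,3,0,0,0]
    - [18,0,8,0,0,0]
    - [27,4,10,0,0,0]
    - [30,14,10,0,0,0]
    - [30,28,10,0,0,0]

```text
time: 22.12
tcp_pos: [0.5036, 0.3009, 0.1322]
tcp_rot: [0.495, 0.507, -0.504, -0.494]
contact_force: [0.3, -0.1, -3.1]
grip_width: 0.0508
```

>>> carry_out:
  commands:
    - [0,14,0,0,0,0]
    - [0,26,0,0,0,0]
    - [0,34,0,0,0,0]
    - [0,39,0,0,0,0]
    - [0,41,0,0,0,0]

```text
time: 22.53
tcp_pos: [0.5023, 0.2988, 0.0896]
tcp_rot: [-0.495, -0.505, 0.506, 0.495]
contact_force: [-0.6, -0.4, -3.1]
grip_width: 0.051
```

>>> carry_out:
  commands:
    - [0,0.5,0,0,0,0]
    - [0,1,0,0,0,0]
    - [0,1.5,0,0,0,0]
    - [0,1.5,0,0,0,0]

```text
time: 22.87
tcp_pos: [0.5034, 0.299, 0.09]
tcp_rot: [0.495, 0.505, -0.505, -0.495]
contact_force: [0.1, 0.5, -3.4]
grip_width: 0.0509
```

>>> carry_out:
  commands:
    - [0,0.5,0,0,0,0]
    - [0,1,0,0,0,0]
    - [0,1.5,0,0,0,0]
    - [0,1.5,0,0,0,0]

```text
time: 23.2
tcp_pos: [0.5029, 0.2988, 0.0879]
tcp_rot: [-0.495, -0.505, 0.505, 0.495]
contact_force: [0.3, -0.2, -3.2]
grip_width: 0.0508
```

>>> carry_out:
  commands:
    - [0,0.5,0,0,0,0]
    - [0,1,0,0,0,0]
    - [0,1,0,0,0,0]

```text
time: 23.45
tcp_pos: [0.503, 0.2988, 0.0869]
tcp_rot: [0.495, 0.505, -0.505, -0.495]
contact_force: [0.1, 0.7, -3.6]
grip_width: 0.0509
```

>>> carry_out:
  commands:
    - [0,0.5,0,0,0,0]
    - [0,1,0,0,0,0]
    - [0,1,0,0,0,0]

```text
time: 23.7
tcp_pos: [0.5029, 0.2988, 0.0869]
tcp_rot: [0.495, 0.505, -0.505, -0.495]
contact_force: [-2.3, -0.9, 4.5]
grip_width: 0.0509
```

>>> carry_out:
  commands:
    - [0,0,0,0,0,0]
    - [0,0,0,0,0,0]

```text
time: 23.87
tcp_pos: [0.5029, 0.2988, 0.0869]
tcp_rot: [0.495, 0.505, -0.505, -0.495]
contact_force: [-2.7, -1.1, 6.0]
grip_width: 0.0511
```

Contact. Release and retreat.

>>> carry_out:
  commands:
    - [0,0,0,0,0,0]
    - [0,0,0,0,0,0]
    - [0,0,0,0,0,0]
    - [0,0,0,0,0,0]
    - [0,0,0,0,0,0]
  jaw: -1

```text
time: 24.28
tcp_pos: [0.5031, 0.2989, 0.0858]
tcp_rot: [0.495, 0.505, -0.505, -0.495]
contact_force: [-0.0, -0.2, -1.0]
grip_width: 0.0855
```

>>> carry_out:
  commands:
    - [0,-4,0,0,0,0]
    - [0,-12,0,0,0,0]
    - [0,-28,0,0,0,0]
    - [0,-52,0,0,0,0]
    - [0,-85,0,0,0,0]

```text
time: 24.7
tcp_pos: [0.5016, 0.298, 0.1703]
tcp_rot: [-0.494, -0.504, 0.507, 0.495]
contact_force: [0.8, -0.5, 0.3]
grip_width: 0.0854
```

>>> carry_out:
  commands:
    - [0,-25,0,0,0,0]
    - [0,-50,0,0,0,0]
    - [0,-65,0,0,0,0]
    - [0,-70,0,0,0,0]
    - [0,-70,0,0,0,0]

```text
time: 25.12
tcp_pos: [0.5038, 0.2993, 0.2431]
tcp_rot: [0.495, 0.506, -0.504, -0.495]
contact_force: [0.0, 0.3, -0.2]
grip_width: 0.0853
```

```bash
python3 - <<'E'
from h import *
print(read_state()['contact_force'])
p=snapshot('side');save(p,'s7.png');c=cam(p)
for q in "arch_model tweezers tape_roll wax_pot case_left".split():
    for m in mark_of(p,q)[:2]:print(q,np.round(m['xy'],1),round(m['confidence'],2),np.round(ray(c,m['xy'],0),3))
cv2.imwrite('pics/s7c.png',cv2.resize(cv2.cvtColor(p['pixels'],cv2.COLOR_RGB2BGR)[100:330,180:400],None,fx=2.6,fy=2.6))
p=snapshot('wrist');save(p,'w7.png')
E
```

```text
[ 0.0332498   0.28333751 -0.23079979]
arch_model [211.9 135.2] 0.62 [ 0.584 -0.396  0.   ]
tweezers [292.2 292.5] 0.67 [0.655 0.294 0.   ]
tape_roll [210.4 213.2] 0.65 [ 0.742 -0.061  0.   ]
wax_pot [291.8 176.1] 0.61 [ 0.428 -0.067  0.   ]
case_left [336.6 266.9] 0.93 [0.502 0.29  0.   ]
case_left [297.6 173.4] 0.56 [ 0.403 -0.068 -0.   ]
```

View pics/s7c.png

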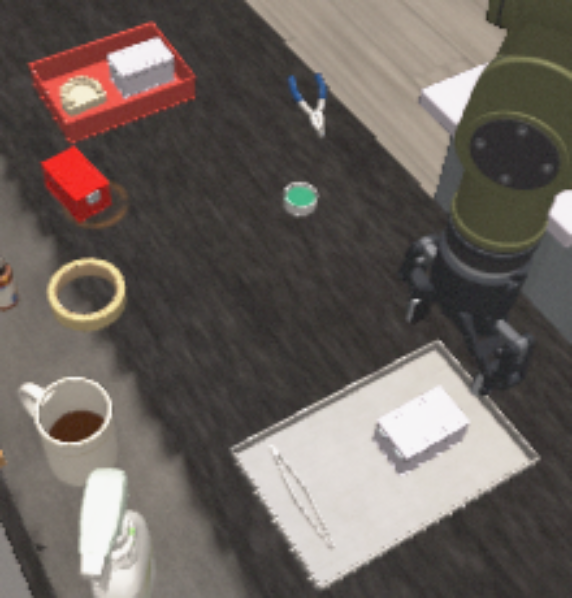

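View pics/w7.png

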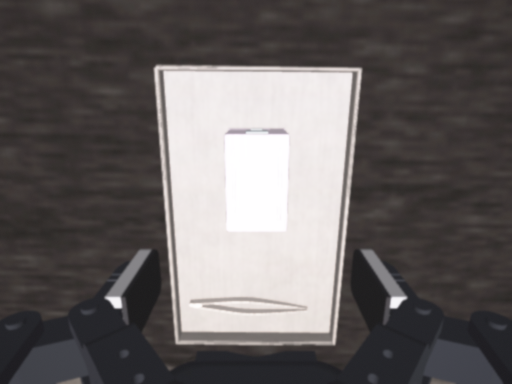

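Both cases are flat in their trays, the other items are where they were, and the gripper is clear. Handing in.

```bash
python3 -c "
from plant import *
print(sign_off())"
```

```text
the job is handed in; nothing more can be done
None
```

Both cases are in their trays and the job is handed in at about 25 s of the 72 s allowed.

- **Weighing:** I lifted the left case about 75 mm, read about 2.7 N, and set it back within a few mm of where it stood. I then lifted the right case about 88 mm and read about 6.9 N, so the right one is the heavier.
- **Placing:** The right case stands in the near half of the red work tray, clear of the plaster model. The left case stands in the steel tray at about (0.50, 0.30), well away from the tweezers. I lowered each until the wrist force showed contact with the floor, then released it.
- **Last checks:**
  - Both cases appear flat and upright in the side and wrist pictures.
  - The plaster model, tweezers, tape roll and wax pot came out within about 8 mm of their first positions, which is within the detector's scatter.
  - The fingers were open and above everything, with the contact force about zero.
- **Minor finding:** Closing the fingers just above the surface pressed on it with about 6 N, far below the limits.
- **Disagreement:** The detector also reported a second, low-confidence "case_left" near the wax pot. The pictures show no case there.

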